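Fresh soap bar from the slanted tray into the soap pot

TASK

Lift the loose lid off the pale green soap pot and stand it aside flat on the cement shelf, knob up. Then pluck the blue soap bar out of its pocket in the slanted tray and lay it flat on its broad face on the bottom of the pot, lowering both things rather than dropping them. Leave the other soap bars, the mugs and the scoop where they are, and leave the pot open.

Things in the scene. Friction and masses are not known exactly. Their poses are not given: they have to be found in the camera images.
- soap_blue: Blue laundry soap bar, an 80 x 44 x 34 mm block with lightly rounded edges, about 130 g; origin at its centre; x across its 44 mm width, y along its 80 mm length, z through its 34 mm thickness. It starts in one of the tray's three pockets, its x pointing up the slope and its z square out of the tray's face. This is the one to move
- soap_white: White laundry soap bar, an 80 x 44 x 34 mm block with lightly rounded edges, about 130 g; origin at its centre; x across its 44 mm width, y along its 80 mm length, z through its 34 mm thickness. It starts in one of the tray's three pockets, its x pointing up the slope and its z square out of the tray's face
- soap_yellow: Yellow laundry soap bar, an 80 x 44 x 34 mm block with lightly rounded edges, about 130 g; origin at its centre; x across its 44 mm width, y along its 80 mm length, z through its 34 mm thickness. It starts in one of the tray's three pockets, its x pointing up the slope and its z square out of the tray's face
- tray: Fixed wooden soap tray, 316 mm wide (y), its face (130 mm along the slope) sloping 30 degrees: low edge to -x (robot side), high edge to +x. Three pockets 84 (y) x 48 (up the slope) x 14 mm deep at y = -100, 0, +100 mm; bars stand 20 mm out of the face with about 2 mm play. Origin on the shelf, z up; the middle of the face is 54 mm above it, the high edge 86 mm
- pot: Fixed round pale green enamel soap pot, 150 mm outside and 140 mm inside diameter, rim 62 mm above the shelf, inner floor 6 mm above the shelf. Origin on the shelf at its axis, z up. A wooden washboard lies flat farther out to the +y side (from y = 500 mm on). At the start the lid lies on it
- lid: Loose pale green enamel lid, 158 mm across, 220 g, lying on the pot. Origin at the centre of its underside, z up: a locating disc of 132 mm diameter from z = 0 to 5 mm (hangs in the pot mouth; the lid stands on it when put on the shelf), flange 5 to 11 mm, thin stem to 21 mm, black round knob 28 mm in diameter from 21 to 45 mm
- mugs: Two stacked steel mugs (one piece), 82 mm across, 117 mm high, a handle on each of the +y and -y sides reaching 69 mm from the axis; origin under the centre. Leave alone
- scoop: Orange plastic scoop lying on the shelf, 185 mm long along its x (open mouth at x = +75 mm, handle end at x = -110 mm), 66 mm wide, 43 mm high. Leave alone
Mind the look-alikes: they are no part of the job. Leave any purple or turquoise look-alike of the lid alone.

How it is judged:
By the outcome, as a careful person would: the job done as asked, in the order asked, and still so for the second after the job is handed in, with the robot touching nothing.
It also fails if it takes over 58 s, if anything falls off the work surface, if the arm or the gripper's body presses on something with over 40 N, if the wrist force passes 120 N, or if a joint passes its speed limit or range.

ROBOT

A 6-joint arm with a two-finger parallel gripper is mounted at the origin on the work surface. World frame = base frame: x ahead of the robot, y to its left, z up, the work surface at z = 0. Lengths are in m, angles in rad, forces in N, time in s.
With the tool pointing down it reaches from about 0.375 to 0.9 m from the base axis. Payload 3.1 kg.
Tool frame: the origin (TCP) lies midway between the tips of the shut fingers; the grasp point (between the pads) lies 19 mm behind it; x points along the fingers, z is the direction in which the jaws open and shut, and the axes are right-handed (so a half turn about x gives the same grasp; the last joint's range is limited). The gripper opens to 87 mm and grips with 3 to 60 N. Pads are 19 mm wide; open, the fingers measure 117 mm over their backs; the gripper's body (75 mm by 190 mm) begins 51 mm behind the grasp point.
Start: joints at [-1.395, 0.527, 1.433, -0, 1.181, -0.178], TCP at [0.217, -0.586, 0.186] pointing down, gripper open.
Joint ranges: [-3.08, 3.08], [-0.75, 2.2], [0.22, 2.44], [-1.43, 4.57], [0, 2.65], [-2.85, 2.85]. Speed limits (rad/s): [2.79, 2.79, 3.14, 3.14, 3.14, 3.14].

INTERFACE

Orientations are given as a unit quaternion [x, y, z, w].
In Python, from rig import robot, optics, workorder gives the robot as it stands.
- The arm moves only by the tool arm_command, never from a script. Its argument "plan" is a list of rows, each a list of 7 numbers: the shift along the tool's x, y, z in cm, then the turn, a rotation vector about the tool's x, y, z in rad, then the finger opening in cm, from 0 to 8.7. In form: [[x, y, z, ax, ay, az, gripper], ...]. A call has 1 to 12 rows; each row shifts and turns the pose as measured when the row begins, along the tool's axes as they then stand; what a row does not reach is not made up. A row lasts 1/8 s, in which the tool goes at most 62.5 mm and 10.7 degrees, less where a joint would pass 70% of its speed; a pose out of reach is approached as far as the arm can. A call with a gripper value outside its range is refused whole. The fingers move at their own pace and stop on an object; "grip_force" is the grip in N (left out, the last holds). Time passes only in rows, so rows that do not move let the fingers close. It gives the time, the measured TCP pose, the force and the opening at its end, in the units of the state.
- robot.get_obs(): the state, without advancing time (a new reading comes with each control period).
- optics.camera(name): name is "side" or "top"; returns (picture, depth): 480x640x3 uint8, blue, green, red; 480x640 float32, m along the optical axis (not along the pixel's ray), 0 where there is no reading.
- optics.camera_info(name): a dict with "mtx" (3x3 intrinsics, pixels), "position" and "rotation" of the camera in the world. Camera axes: x right, y down, z forward; pixel columns grow to the right and rows downward; lengths in m; the calibration is good to about 2 mm. A picture is of the moment at which its call begins. camera_info takes no time and is no camera call.
- workorder.hand_in(): hands the job in, once; it reports no verdict.
The state is a dict: "time": time; "q": joint angles; "joint_velocities": joint speeds; "joint_torque": joint torques, N m; "position": TCP position; "tool_rot": TCP orientation; "ft_force": force on the tool from outside, world axes, zero at the start; "moment": the same for the moment, N m; "grip_width": finger opening in m.
Only numpy, scipy, OpenCV 4.12 (cv2) and the standard library are available. Lean on these libraries where they do the work, as an engineer would, in place of code of your own. Each camera call takes 0.05 s, during which the arm holds its last target. There are 200 camera calls.

## Working session

There is one attempt and no reset: what is moved stays moved. The work goes in short steps, Python scripts to look and compute and a tool call to move; the robot and the scene stay as the last step left them, time stands still between calls to the robot, and variables do not carry over. Pictures are saved under pics/ and viewed, about 8 in all and at most 12, crops included, and the job is handed in when it is done.

Besides the shell and the picture viewer there is one more tool, called after "Request:" as name(argument=value, ...) on one line, values as JSON. arm_command: Moves the arm, as the interface text tells. Its arguments: {"type":"object","properties":{"plan":{"type":"array"},"grip_force":{"type":"number"}},"required":["plan"]}

```bash
mkdir -p pics
cat > h.py <<'E'
import numpy as np, cv2
from rig import robot, optics, workorder
from scipy.spatial.transform import Rotation as R
def rot(i):
    r=np.array(i["rotation"],float)
    return r if r.shape==(3,3) else R.from_quat(r).as_matrix()
def cloud(name):
    im,d=optics.camera(name); i=optics.camera_info(name); K=np.array(i["mtx"])
    v,u=np.mgrid[:480,:640]
    c=np.stack([(u-K[0,2])/K[0,0]*d,(v-K[1,2])/K[1,1]*d,d],-1)
    return im,d,c@rot(i).T+np.array(i["position"])
def ray(name,u,v,z):
    i=optics.camera_info(name); K=np.array(i["mtx"]);p=np.array(i["position"])
    r=rot(i)@np.array([(u-K[0,2])/K[0,0],(v-K[1,2])/K[1,1],1]); return p+r*(z-p[2])/r[2]
E
python3 - <<'E'
from h import *
for n in("top","side"):
    im,d,P=cloud(n); cv2.imwrite(f"pics/{n}0.png",im); np.savez(f"{n}0.npz",im=im,P=P,d=d)
    i=optics.camera_info(n);print(n,i["position"],np.round(rot(i),3).tolist(),np.array(i["mtx"]).tolist())
o=robot.get_obs();print(o)
E
```

```text
top [ 0.45727931 -0.03208365  1.16224899] [[0.009, -0.998, 0.059], [-1.0, -0.007, 0.026], [-0.026, -0.059, -0.998]] [[577.6891270977823, 0.0, 309.814700185056], [0.0, 577.6891270977823, 238.99912211636007], [0.0, 0.0, 1.0]]
side [ 0.33107313 -0.65735102  0.59622493] [[0.939, -0.228, 0.257], [-0.343, -0.57, 0.747], [-0.024, -0.789, -0.613]] [[444.9809487355937, 0.0, 322.67731491417504], [0.0, 444.9809487355937, 239.40207502057754], [0.0, 0.0, 1.0]]
{'time': 0.1, 'q': array([-1.39550204e+00,  5.28373057e-01,  1.43370918e+00, -2.60160417e-06,
        1.18141769e+00, -1.78512098e-01]), 'joint_velocities': array([-1.27490812e-03, -5.97167290e-04, -3.69861051e-03, -2.04974189e-04,
        7.09276844e-04,  9.13385201e-05]), 'joint_torque': array([-9.06968635e-04, -4.40987206e+01, -1.77149731e+01,  6.35059923e-02,
        5.33429836e-02, -4.20911238e-05]), 'position': array([ 0.2164404 , -0.58558227,  0.18499032]), 'tool_rot': array([ 0.40468224,  0.58066426, -0.40372827,  0.57971095]), 'ft_force': array([-0.33940442,  0.1544194 ,  1.52913001]), 'moment': array([-0.00671617, -0.02787865,  0.01485111]), 'grip_width': 0.08684811946651541}
```

View pics/top0.png

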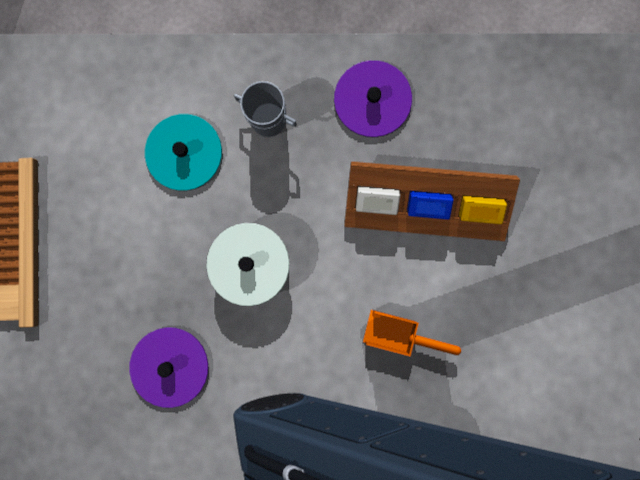

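View pics/side0.png

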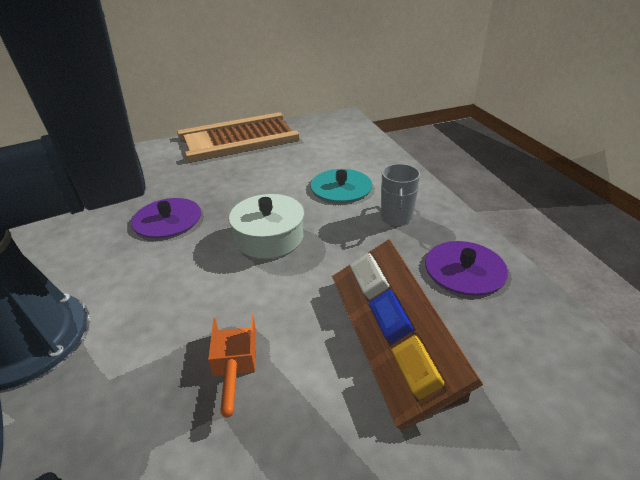

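The top view shows these lid-like things: a pale green lid on the pot (248,264), turquoise (183,152), and purple (373,98) and (169,368). The pale green one on the pot fits the description. The bars are white (378,200), blue (431,206) and yellow (484,210), and blue is the target. In the side view the pot is at (267,225) and the blue bar at (391,315). Next I'll measure these and confirm with an enlarged crop.

Run:
```python
from h import *
D=np.load("top0.npz");im=D["im"];P=D["P"];hsv=cv2.cvtColor(im,cv2.COLOR_BGR2HSV)
S=np.load("side0.npz");hs=cv2.cvtColor(S["im"],cv2.COLOR_BGR2HSV)
b=cv2.resize(im[150:320,190:530],None,fx=2.3,fy=2.3,interpolation=cv2.INTER_CUBIC);cv2.imwrite("pics/crop1.png",b)
def blob(m):
    n,l,s,c=cv2.connectedComponentsWithStats(m.astype(np.uint8));k=1+np.argmax(s[1:,4]);return l==k
# lid flange: circle in top image at z~0.07
print("lid hsv",hsv[280,225],hsv[264,246])
m=blob((hsv[...,0]>35)&(hsv[...,0]<95)&(hsv[...,1]<70)&(hsv[...,2]>150))
(cx,cy),r=cv2.minEnclosingCircle(np.argwhere(m)[:,::-1].astype(np.float32));print("circ",cx,cy,r,m.sum())
z=np.median(P[m][:,2]);print("flange z",z,ray("top",cx,cy,z), "r", r*(1.16-z)/577.7)
Q=P[240:290,220:275].reshape(-1,3);k=Q[Q[:,2]>z+.02];print("knob pts",len(k),k.mean(0),k.min(0),k.max(0))
m=blob((hsv[...,0]>105)&(hsv[...,0]<130)&(hsv[...,1]>150)&(hsv[...,2]>60));
for nm,PP,mm in(("top",P,m),("side",S["P"],blob((hs[...,0]>105)&(hs[...,0]<128)&(hs[...,1]>150)&(hs[...,2]>60)))):
    mm=cv2.erode(mm.astype(np.uint8),np.ones((3,3)))>0
    q=PP[mm];c=q.mean(0);u,s,vt=np.linalg.svd(q-c);print(nm,"blue",len(q),c,"\n",vt, s)
    v,u=np.argwhere(mm).mean(0);print(u,v)
# soap centroids by colour for tray axis
for nm,lo,hi in(("white",(0,0,150),(180,60,255)),("yellow",(18,120,80),(35,255,255))):
    mm=cv2.inRange(hsv,lo,hi);mm[:, :340]=0;mm=blob(mm>0);print(nm,mm.sum(),P[mm].mean(0))
mm=blob(((hsv[...,0]<18)&(hsv[...,1]>100)&(np.mgrid[:480,:640][0]<250)&(np.mgrid[:480,:640][1]>330)))
mm=cv2.erode(mm.astype(np.uint8),np.ones((3,3)))>0
q=P[mm];c=np.median(q,0)
for _ in range(5):
    u,s,vt=np.linalg.svd(q-q.mean(0),full_matrices=False);e=abs((q-q.mean(0))@vt[2]);q=q[e<max(.002,np.quantile(e,.9))] if _<4 else q
print("tray face",q.mean(0),len(q),vt,e.max())
```

```text
lid hsv [ 78  20 221] [160  38  20]
circ 247.3103790283203 263.6377258300781 41.70186996459961 4906
flange z 0.06914576008445517 [0.47423927 0.11501387 0.06914576] r 0.07874443770692433
knob pts 193 [0.47388328 0.10856188 0.14651639] [ 0.45727931 -0.03208365  0.08937094] [0.48788653 0.12826036 1.16224899]
top blue 933 [ 0.58763068 -0.22848929  0.07611358] 
 [[-0.0980817   0.21026999  0.97271091]
 [ 0.08848974  0.97539473 -0.20192743]
 [-0.99123637  0.06626955 -0.11427511]] [1.58500355 0.6658126  0.37351534]
429.7792068595927 204.6902465166131
side blue 954 [ 0.58114341 -0.23909171  0.07600568] 
 [[-0.33462386 -0.64209055  0.68974387]
 [-0.15294798  0.75923974  0.63258354]
 [-0.92985687  0.10618262 -0.35226618]] [1.80132857 0.51135317 0.34978927]
389.0733752620545 313.3176100628931
white 5803 [ 0.28770119 -0.45964793  0.00527892]
yellow 1148 [ 0.57880827 -0.32612576  0.07901414]
tray face [ 0.60614877 -0.22588176  0.06206492] 4223 [[-0.04861187 -0.9986287   0.01943208]
 [-0.86482574  0.03234913 -0.50102891]
 [-0.49971324  0.04116132  0.86521236]] 0.0022652528038704348
```

View pics/crop1.png

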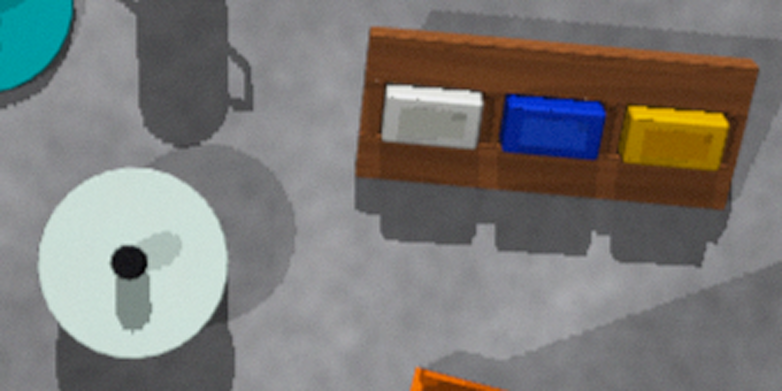

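The crop confirms both: the pale green lid with black knob (crop 130,262, on the pot) and the blue bar in the middle pocket (crop 552,127). Next: refine the bar pose and write a move helper.

```bash
cat >> h.py <<'E'
YAW=-0.049
def Rdown(yaw=YAW,tilt=0):
    z=np.array([np.cos(yaw),np.sin(yaw),0]); x=np.array([0,0,-1.])
    M=np.stack([x,np.cross(z,x),z],1)
    return R.from_rotvec(-tilt*np.array([-np.sin(yaw),np.cos(yaw),0]))*R.from_matrix(M)
def plan(pos,Rt,n,g,start=None):
    """print n rows taking the tool from start (default: measured) to pos,Rt"""
    if start is None:
        o=robot.get_obs();start=(o["position"],R.from_quat(o["tool_rot"]))
    p0,R0=np.array(start[0]),start[1]; w=(Rt*R0.inv()).as_rotvec()/n; dp=(np.array(pos)-p0)/n
    print("per row mm",np.linalg.norm(dp)*1e3,"deg",np.degrees(np.linalg.norm(w)))
    Rk=R0
    for k in range(n):
        print(np.round(np.r_[Rk.inv().apply(dp)*100,Rk.inv().apply(w),g],3).tolist()); Rk=R.from_rotvec(w)*Rk
    return np.array(pos),Rt
E
python3 - <<'E'
from h import *
D=np.load("top0.npz");im=D["im"];P=D["P"];d=D["d"];hsv=cv2.cvtColor(im,cv2.COLOR_BGR2HSV)
s=np.s_[240:290,220:275];q=P[s][(d[s]>0)&(P[s][...,2]>.088)];print("knob",len(q),(q.min(0)+q.max(0))/2,q.max(0)[2])
for nm,u,v in(("free",105,255),):print(nm,ray("top",u,v,0))
a=P[225:285,75:135].reshape(-1,3);a=a[a[:,2]<.5];print("free z max",np.quantile(a[:,2],[.01,.5,.99]))
# bar: pixels, points on its top plane
n=np.array([-.4997,.0412,.8652]);F=np.array([.60615,-.22588,.06206]);ey=np.array([.0486,.9986,0]);ey/=np.linalg.norm(ey);ex=np.cross(ey,n)
for nm in("top","side"):
    D=np.load(nm+"0.npz");h=cv2.cvtColor(D["im"],cv2.COLOR_BGR2HSV)
    m=(h[...,0]>105)&(h[...,0]<130)&(h[...,1]>150)&(h[...,2]>60)&(D["d"]>0)
    q=D["P"][m]-F;q=q[abs(q@n)<.03]
    t=q[q@n>.017];T=t@np.stack([ex,ey,n],1)
    print(nm,len(q),"top pts",len(t),"ht",np.median(T[:,2]),"range",np.quantile(T,[.01,.99],axis=0).tolist())
    c=(np.quantile(T,.01,axis=0)+np.quantile(T,.99,axis=0))/2; print("top centre",F+ex*c[0]+ey*c[1]+n*np.median(T[:,2]))
print(ex,n)
print("A over lid");a=plan([.474,.114,.20],Rdown(),15,8.7)
print("B");plan([.474,.114,.12],Rdown(),2,8.7,a)
E
```

```text
knob 185 [0.47492368 0.11496036 0.09890977] 0.10844860817894508
free [0.49047524 0.41458457 0.        ]
free z max [-0.00363428  0.00143383  0.00683887]
top 1074 top pts 849 ht 0.020051670292418576 range [[-0.03478219009884241, -0.043149614219159554, 0.01711680213162632], [0.008265572960967315, 0.03344770536979529, 0.024460862304057078]]
top centre [ 0.58443685 -0.22934147  0.07276481]
side 1199 top pts 1047 ht 0.020532507146433284 range [[-0.03647018342378982, -0.04653320530677844, 0.017526402216272684], [0.004747930760590477, 0.029394413694859834, 0.02281433272558464]]
top centre [ 0.58176652 -0.23292624  0.07187652]
[ 0.86417717 -0.04205789  0.50111201] [-0.4997  0.0412  0.8652]
A over lid
per row mm 49.70926989348167 deg 4.461394412352178
[-0.092, 3.227, -3.78, -0.078, -0.0, -0.0, 8.7]
[-0.093, 3.511, -3.518, -0.078, -0.0, -0.0, 8.7]
[-0.093, 3.774, -3.234, -0.078, -0.0, -0.0, 8.7]
[-0.094, 4.014, -2.931, -0.078, -0.0, -0.0, 8.7]
[-0.095, 4.23, -2.61, -0.078, -0.0, -0.0, 8.7]
[-0.095, 4.42, -2.273, -0.078, -0.0, -0.0, 8.7]
[-0.096, 4.583, -1.922, -0.078, -0.0, -0.0, 8.7]
[-0.096, 4.719, -1.56, -0.078, -0.0, -0.0, 8.7]
[-0.097, 4.826, -1.188, -0.078, -0.0, -0.0, 8.7]
[-0.098, 4.904, -0.809, -0.078, -0.0, -0.0, 8.7]
[-0.098, 4.952, -0.425, -0.078, -0.0, -0.0, 8.7]
[-0.099, 4.97, -0.038, -0.078, -0.0, -0.0, 8.7]
[-0.099, 4.958, 0.348, -0.078, -0.0, -0.0, 8.7]
[-0.099, 4.916, 0.733, -0.078, -0.0, -0.0, 8.7]
[-0.1, 4.844, 1.113, -0.078, -0.0, -0.0, 8.7]
B
per row mm 40.00000000000001 deg 0.0
[4.0, 0.0, 0.0, 0.0, 0.0, 0.0, 8.7]
[4.0, 0.0, 0.0, 0.0, 0.0, 0.0, 8.7]
```

Request:
arm_command(plan=[[-0.1,3.2,-3.8,-0.078,0,0,8.7],[-0.1,3.5,-3.5,-0.078,0,0,8.7],[-0.1,3.8,-3.2,-0.078,0,0,8.7],[-0.1,4.0,-2.9,-0.078,0,0,8.7],[-0.1,4.2,-2.6,-0.078,0,0,8.7],[-0.1,4.4,-2.3,-0.078,0,0,8.7],[-0.1,4.6,-1.9,-0.078,0,0,8.7],[-0.1,4.7,-1.6,-0.078,0,0,8.7],[-0.1,4.8,-1.2,-0.078,0,0,8.7],[-0.1,4.9,-0.8,-0.078,0,0,8.7],[-0.1,5.0,-0.4,-0.078,0,0,8.7],[-0.1,5.0,0,-0.078,0,0,8.7]], grip_force=20)

```text
time: 1.6
position: [0.4192, -0.0092, 0.1956]
tool_rot: [0.093, 0.701, -0.09, 0.701]
ft_force: [0.5, -0.1, 0.3]
grip_width: 0.0871
```

Run:
```python
from h import *
a=plan([.4745,.1145,.15],Rdown(),6,8.7)
```

```text
per row mm 23.825538596191596 deg 2.009028906155414
[0.769, 2.226, 0.363, -0.035, -0.0, -0.001, 8.7]
[0.767, 2.212, 0.441, -0.035, -0.0, -0.001, 8.7]
[0.766, 2.196, 0.518, -0.035, -0.0, -0.001, 8.7]
[0.765, 2.177, 0.594, -0.035, -0.0, -0.001, 8.7]
[0.763, 2.155, 0.67, -0.035, -0.0, -0.001, 8.7]
[0.762, 2.131, 0.745, -0.035, -0.0, -0.001, 8.7]
```

Request:
arm_command(plan=[[0.8,2.2,0.4,-0.035,0,0,8.7],[0.8,2.2,0.4,-0.035,0,0,8.7],[0.8,2.2,0.5,-0.035,0,0,8.7],[0.8,2.2,0.6,-0.035,0,0,8.7],[0.8,2.2,0.7,-0.035,0,0,8.7],[0.8,2.1,0.7,-0.035,0,0,8.7],[0,0,0,0,0,0,8.7]])

```text
time: 2.48
position: [0.4736, 0.123, 0.1454]
tool_rot: [0.014, 0.708, -0.011, 0.706]
ft_force: [-0.5, -0.1, -0.5]
grip_width: 0.087
```

Run:
```python
from h import *
a=plan([.4745,.1145,.085],Rdown(),4,6)
```

```text
per row mm 15.24672081895262 deg 0.22131745838542718
[1.509, -0.218, 0.034, 0.004, -0.001, -0.001, 6.0]
[1.509, -0.216, 0.033, 0.004, -0.001, -0.001, 6.0]
[1.509, -0.215, 0.033, 0.004, -0.001, -0.001, 6.0]
[1.509, -0.213, 0.033, 0.004, -0.001, -0.001, 6.0]
```

Request:
arm_command(plan=[[1.5,-0.2,0,0.004,0,0,6],[1.5,-0.2,0,0.004,0,0,6],[1.5,-0.2,0.1,0.004,0,0,6],[1.5,-0.2,0,0.004,0,0,6],[0,0,0,0,0,0,6],[0,0,0,0,0,0,6]])

```text
time: 3.22
position: [0.4729, 0.1117, 0.0851]
tool_rot: [0.02, 0.708, -0.018, 0.706]
ft_force: [0.2, 1.0, -0.7]
grip_width: 0.0604
```

Run:
```python
from h import *
a=plan([.4745,.1145,.075],Rdown(),2,6)
```

```text
per row mm 5.305153842350082 deg 0.18190001920855497
[0.506, 0.142, 0.076, -0.002, -0.002, -0.001, 6.0]
[0.506, 0.142, 0.076, -0.002, -0.002, -0.001, 6.0]
```

Request:
arm_command(plan=[[0.5,0.15,0.1,0,-0.002,0,6],[0.5,0.15,0.1,0,-0.002,0,6],[0,0,0,0,0,0,4],[0,0,0,0,0,0,2.5],[0,0,0,0,0,0,2],[0,0,0,0,0,0,2],[0,0,0,0,0,0,2],[0,0,0,0,0,0,2]], grip_force=25)

```text
time: 4.22
position: [0.4762, 0.115, 0.076]
tool_rot: [0.02, 0.705, -0.018, 0.708]
ft_force: [0.3, 0.5, -0.5]
grip_width: 0.0203
```

Run:
```python
from h import *
im,d,P=cloud("side");c=im[150:290,180:360];e,_=optics.camera("top")
cv2.imwrite("pics/s1.png",np.hstack([cv2.resize(c,(514,400)),cv2.resize(e[200:320,190:290],(286,400))[:, :]]));print(robot.get_obs()["grip_width"])
```

```text
0.020090710124766684
```

View pics/s1.png

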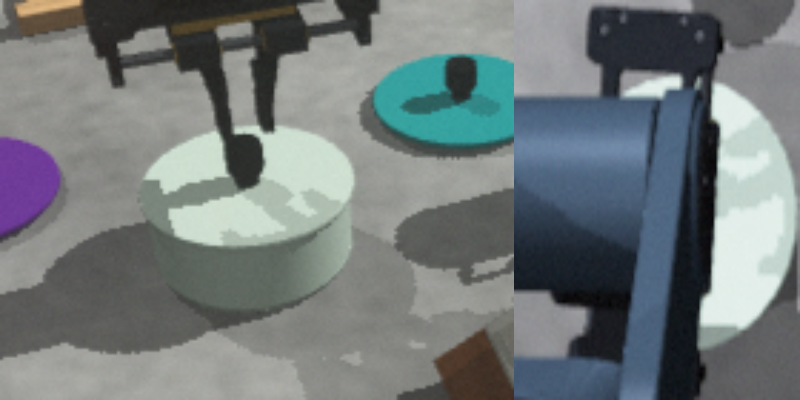

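Run:
```python
from h import *
def proj(n,p):
    i=optics.camera_info(n);K=np.array(i["mtx"]);c=K@(rot(i).T@(np.array(p)-np.array(i["position"])));return np.round(c[:2]/c[2],1)
o=robot.get_obs();p=o["position"];M=R.from_quat(o["tool_rot"]).as_matrix()
print(p,M.round(3).tolist());print("tcp px side",proj("side",p),"tips",proj("side",p+M[:,2]*.01),proj("side",p-M[:,2]*.01))
print("knob centre 2view px",proj("side",[.4745,.1145,.090]),proj("top",[.4745,.1145,.090]))
D=np.load("side0.npz");im=D["im"];h=cv2.cvtColor(im,cv2.COLOR_BGR2HSV)
m=(im.max(2)<60);m[:190]=0;m[222:]=0;m[:,:250]=0;m[:,282:]=0
ys,xs=np.nonzero(m);print("knob side px",xs.min(),xs.max(),ys.min(),ys.max(),xs.mean(),ys.mean());q=D["P"][m&(D["d"]>0)];print(np.median(q,0))
g=(h[...,0]>35)&(h[...,0]<95)&(h[...,1]<80)&(h[...,2]>150);g[:180]=0;g[260:]=0;g[:,:220]=0;g[:,315:]=0
q=D["P"][g&(D["d"]>0)];q=q[abs(q[:,2]-.068)<.006];print("lid side pts",len(q),(q.min(0)+q.max(0))/2,np.ptp(q,0))
print(ray("side",xs.mean(),ys.mean(),.09))
```

```text
[0.47619023 0.11494471 0.07598182] [[0.004, 0.054, 0.999], [0.002, 0.999, -0.054], [-1.0, 0.002, 0.004]]
tcp px side [267.1 209.6] tips [271.8 208.7] [262.4 210.5]
knob centre 2view px [265.7 204.3] [246.1 263.3]
knob side px 259 271 197 215 265.2620320855615 205.22994652406416
[0.47138572 0.10483933 0.09586546]
lid side pts 2093 [0.47265215 0.11435713 0.06678382] [0.15625889 0.15720691 0.00905153]
[0.47274008 0.1113316  0.09      ]
```

Run:
```python
from h import *
im,d,P=cloud("side")
for n,(a,b,c,e) in dict(rt=(185,196,267,278),rtmid=(172,184,267,276),lt=(180,196,252,262),knob=(199,213,260,271)).items():
    m=(im[a:b,c:e].max(2)<70)&(d[a:b,c:e]>0);q=P[a:b,c:e][m];print(n,len(q),np.median(q,0).round(4),q.min(0).round(4),q.max(0).round(4))
```

```text
rt 52 [0.4899 0.1039 0.1274] [0.4858 0.1005 0.115 ] [0.4944 0.113  0.1397]
rtmid 87 [0.4911 0.1034 0.1563] [0.4858 0.0992 0.1374] [0.4985 0.1163 0.169 ]
lt 82 [0.46   0.1054 0.1406] [0.4531 0.0996 0.12  ] [0.4655 0.1102 0.1594]
knob 148 [0.4708 0.1037 0.0956] [0.4603 0.099  0.074 ] [0.4845 0.1175 0.1045]
```

Request:
arm_command(plan=[[0,0,0,0,0,0,4.5],[0,0,0,0,0,0,4.5],[0,0,0,0,0,0,4.5],[0.5,0,-0.1,0,0,0,4.5],[0,0,0,0,0,0,4.5]])

```text
time: 5.0
position: [0.475, 0.115, 0.0706]
tool_rot: [0.02, 0.706, -0.018, 0.708]
ft_force: [-0.7, 0.2, 0.7]
grip_width: 0.0445
```

Run:
```python
from h import *
im,d,P=cloud("side");o=robot.get_obs();print(o["position"],o["ft_force"],o["grip_width"])
c=im[60:240,160:400];cv2.imwrite("pics/s2.png",cv2.resize(c,(800,600),interpolation=cv2.INTER_CUBIC))
m=(im.max(2)<75)&(d>0)&(abs(P[...,1]-.114)<.025)&(abs(P[...,0]-.475)<.12)&(P[...,2]>.075)&(P[...,2]<.35)
for z in np.arange(.08,.26,.01):
    x=np.sort(P[m&(abs(P[...,2]-z)<.005)][:,0]);print(round(z,3),len(x),x[[0,-1]].round(3) if len(x) else "", np.histogram(x,np.arange(.38,.58,.01))[0])
```

```text
[0.47530248 0.11501609 0.07077447] [0.06211387 0.27588686 0.15095851] 0.04456064327786486
0.08 27 [0.46  0.483] [ 0  0  0  0  0  0  0  0 13 11  3  0  0  0  0  0  0  0  0]
0.09 48 [0.46  0.484] [ 0  0  0  0  0  0  0  0 23 16  9  0  0  0  0  0  0  0  0]
0.1 102 [0.459 0.486] [ 0  0  0  0  0  0  0  3 41 43 15  0  0  0  0  0  0  0  0]
0.11 18 [0.446 0.504] [0 0 0 0 0 0 7 2 0 0 0 3 6 0 0 0 0 0 0]
0.12 41 [0.443 0.505] [ 0  0  0  0  0  0 14  4  0  0  0 11 12  0  0  0  0  0  0]
0.13 45 [0.444 0.506] [ 0  0  0  0  0  0 15  4  0  0  0 12 14  0  0  0  0  0  0]
0.14 46 [0.442 0.509] [ 0  0  0  0  0  0 18  2  0  0  0  8 18  0  0  0  0  0  0]
0.15 62 [0.439 0.51 ] [ 0  0  0  0  0  1 24  5  0  0  0 11 21  0  0  0  0  0  0]
0.16 70 [0.436 0.512] [ 0  0  0  0  0  6 19  5  0  0  0  9 27  4  0  0  0  0  0]
0.17 22 [0.437 0.512] [ 0  0  0  0  0  2  4  0  0  0  0  0 15  1  0  0  0  0  0]
0.18 9 [0.501 0.555] [0 0 0 0 0 0 0 0 0 0 0 0 3 0 0 0 0 6 0]
0.19 20 [0.419 0.555] [0 0 0 2 2 0 0 0 0 0 0 0 7 0 0 0 0 9 0]
0.2 85 [0.419 0.553] [ 0  0  0  4  8  8  4  0  0  0  0  0 19 22 16  0  0  4  0]
0.21 150 [0.407 0.541] [ 0  0  2 14 14 14 14 12  9  6  6  3 16 13 11 14  2  0  0]
0.22 771 [0.379 0.57 ] [67 67 71 76 58 28 27 24 21 16 14 21 25 24 25 32 65 58 49]
0.23 218 [0.424 0.491] [ 0  0  0  0 27 34 37 38 29 26 25  2  0  0  0  0  0  0  0]
0.24 183 [0.424 0.49 ] [ 0  0  0  0 23 30 21 23 30 28 27  1  0  0  0  0  0  0  0]
0.25 208 [0.424 0.491] [ 0  0  0  0 27 28 22 40 33 28 29  1  0  0  0  0  0  0  0]
```

View pics/s2.png

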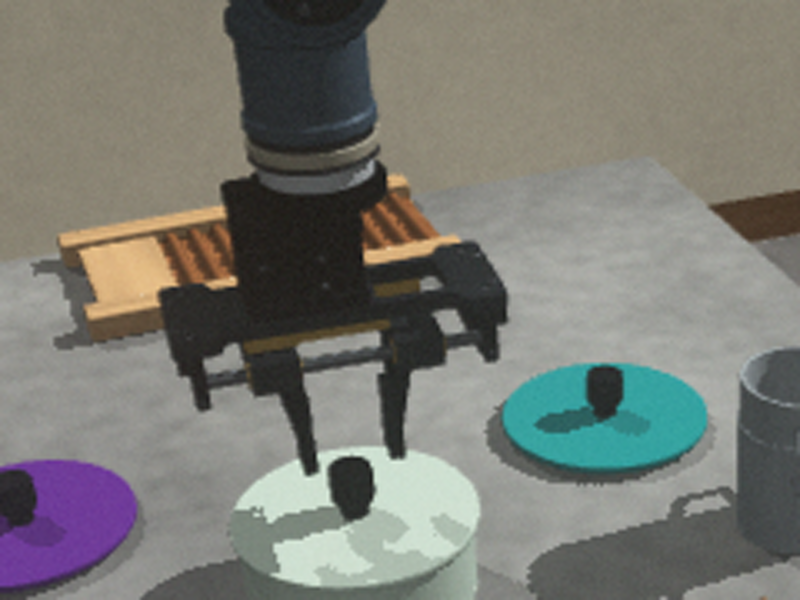

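The reported TCP lies about 35 mm below the real fingertips, which are at z≈0.106. The body bottom is shifted by the same amount. I'll go further down and watch the force.

Request:
arm_command(plan=[[0.8,0,0,0,0,0,5],[0.8,0,0,0,0,0,5],[0.5,0,0,0,0,0,5],[0,0,0,0,0,0,5]])

```text
time: 5.55
position: [0.4753, 0.115, 0.0479]
tool_rot: [0.02, 0.706, -0.018, 0.708]
ft_force: [-0.7, -0.2, 0.1]
grip_width: 0.0499
```

```bash
cat >> h.py <<'E'
def tips(name="side"):
    "dark finger points near the tool axis, measured from reported TCP in tool axes"
    im,d,P=cloud(name);o=robot.get_obs();q=(P-o["position"])@R.from_quat(o["tool_rot"]).as_matrix()
    w=o["grip_width"]/2
    for s in(-1,1):
        m=(im.max(2)<75)&(d>0)&(abs(q[...,1])<.02)&(abs(s*q[...,2]-w-.006)<.009)&(q[...,0]>-.09)&(q[...,0]<.02)
        t=q[m];print(s,len(t),"tip x (tool) mm",(np.quantile(t[:,0],[.9,.97,1])*1e3).round(1) if len(t) else "","y",np.quantile(t[:,1],[.05,.5,.95]).round(3) if len(t) else "")
    print(o["position"].round(4),o["ft_force"].round(1),o["grip_width"].round(4)); return im,P
E
python3 -c "
from h import *
tips()"
```

```text
-1 112 tip x (tool) mm [-45.2 -39.3 -37.6] y [-0.013 -0.01  -0.007]
1 137 tip x (tool) mm [-45.4 -41.2 -39.3] y [-0.013 -0.01   0.   ]Traceback (most recent call last):
  File "<string>", line 3, in <module>
    tips()
    ~~~~^^
  File "h.py", line 37, in tips
    print(o["position"].round(4),o["ft_force"].round(1),o["grip_width"].round(4)); return im,P
                                                        ^^^^^^^^^^^^^^^^^^^^^
AttributeError: 'float' object has no attribute 'round'
```

Request:
arm_command(plan=[[0.7,0,0,0,0,0,5],[0,0,0,0,0,0,2.5],[0,0,0,0,0,0,1],[0,0,0,0,0,0,1],[0,0,0,0,0,0,1],[0,0,0,0,0,0,1],[0,0,0,0,0,0,1]], grip_force=25)

```text
time: 6.48
position: [0.4747, 0.1151, 0.0408]
tool_rot: [0.02, 0.706, -0.018, 0.708]
ft_force: [1.0, 0.2, -1.2]
grip_width: 0.0271
```

Request:
arm_command(plan=[[-1,0,0,0,0,0,1],[-2,0,0,0,0,0,1],[-3,0,0,0,0,0,1],[0,1.5,0,0,0,0,1],[0,3,0,0,0,0,1],[0,4,0,0,0,0,1],[0,4,0,0,0,0,1],[0,4,0,0,0,0,1],[0,4,0,0,0,0,1],[0,4,0,0,0,0,1],[0,3,0,0,0,0,1],[0,1.5,0,0,0,0,1]])

```text
time: 7.98
position: [0.483, 0.4182, 0.0938]
tool_rot: [0.019, 0.71, -0.02, 0.703]
ft_force: [-0.3, -0.9, -2.3]
grip_width: 0.0273
```

Run:
```python
from h import *
im,d,P=cloud("side");cv2.imwrite("pics/s3.png",im);o=robot.get_obs();print(o["position"],o["ft_force"],o["grip_width"])
h=cv2.cvtColor(im,cv2.COLOR_BGR2HSV);m=(h[...,0]>35)&(h[...,0]<95)&(h[...,1]<80)&(h[...,2]>110)&(d>0)&(P[...,1]>.26)&(P[...,1]<.52)&(P[...,2]>.03)&(P[...,2]<.16)
q=P[m];c=np.median(q,0);u,s,vt=np.linalg.svd(q-c,full_matrices=False);print(len(q),(np.quantile(q,.01,axis=0)+np.quantile(q,.99,axis=0))/2,np.quantile(q[:,2],[.02,.5,.98]),"normal",vt[2])
```

```text
[0.48307688 0.41974352 0.093749  ] [ 0.27854428  2.12623507 -3.48327954] 0.02777303590888469
1030 [0.48412737 0.41077086 0.12102447] [0.11868472 0.1215193  0.12362605] normal [-1.43755077e-02 -3.89810994e-04 -9.99896591e-01]
```

View pics/s3.png

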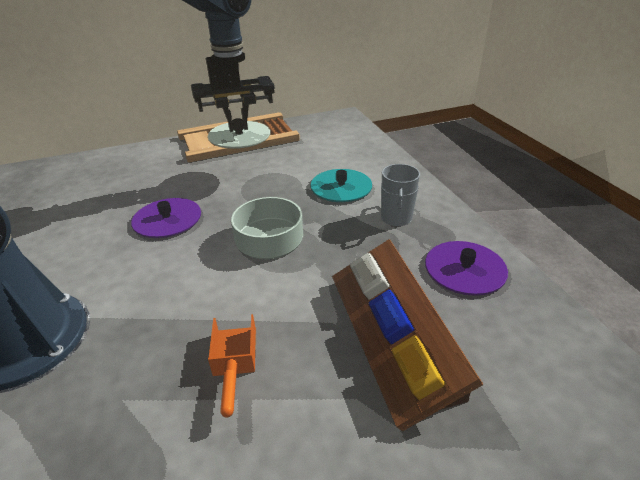

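Request:
arm_command(plan=[[0,-1.2,0.3,0,0,0,1],[0,-1.2,0.3,0,0,0,1],[2,0,0,0,0,0,1],[2,0,0,0,0,0,1],[2,0,0,0,0,0,1],[2,0,0,0,0,0,1],[1,0,0,0,0,0,1],[0.5,0,0,0,0,0,1],[0,0,0,0,0,0,1]])

```text
time: 9.15
position: [0.4892, 0.3785, -0.0026]
tool_rot: [0.022, 0.711, -0.026, 0.703]
ft_force: [0.5, -0.2, -2.2]
grip_width: 0.0275
```

Run:
```python
from h import *
im,d,P=cloud("side");o=robot.get_obs();print(o["position"],R.from_quat(o["tool_rot"]).as_matrix().round(3).tolist(),o["ft_force"],o["grip_width"])
h=cv2.cvtColor(im,cv2.COLOR_BGR2HSV);m=(h[...,0]>35)&(h[...,0]<95)&(h[...,1]<80)&(h[...,2]>110)&(d>0)&(P[...,1]>.26)&(P[...,1]<.52)&(P[...,2]>.005)&(P[...,2]<.16)
q=P[m];print(len(q),(np.quantile(q,.01,axis=0)+np.quantile(q,.99,axis=0))/2,np.quantile(q[:,2],[.02,.5,.98]))
```

```text
[ 0.48945529  0.37868794 -0.00225413] [[-0.011, 0.068, 0.998], [-0.004, 0.998, -0.068], [-1.0, -0.005, -0.011]] [ 0.04612749 -0.32081145 -3.36316105] 0.027333479720255693
1123 [0.48895183 0.37262101 0.02487405] [0.02230854 0.0251017  0.02767808]
```

Request:
arm_command(plan=[[0.5,0,0,0,-0.01,0,1],[0.4,0,0,0,0,0,1],[0.2,0,0,0,0,0,1],[0,0,0,0,0,0,1],[0.1,0,0,0,0,0,1]])

```text
time: 9.82
position: [0.4903, 0.3798, -0.0134]
tool_rot: [0.022, 0.706, -0.025, 0.708]
ft_force: [-0.9, -0.3, -2.9]
grip_width: 0.0271
```

Request:
arm_command(plan=[[0.15,0,0,0,0,0,1],[0,0,0,0,0,0,1],[0.1,0,0,0,0,0,1],[0,0,0,0,0,0,1]])

```text
time: 10.32
position: [0.4904, 0.3799, -0.016]
tool_rot: [0.023, 0.706, -0.025, 0.708]
ft_force: [0.2, 0.4, -3.7]
grip_width: 0.027
```

Request:
arm_command(plan=[[0.1,0,0,0,0,0,1],[0,0,0,0,0,0,1],[0.1,0,0,0,0,0,1],[0,0,0,0,0,0,1]])

```text
time: 10.82
position: [0.4906, 0.3799, -0.0161]
tool_rot: [0.023, 0.706, -0.025, 0.708]
ft_force: [-0.5, -0.2, -2.3]
grip_width: 0.0274
```

Request:
arm_command(plan=[[0.15,0,0,0,0,0,1],[0,0,0,0,0,0,1]])

```text
time: 11.08
position: [0.4906, 0.38, -0.0161]
tool_rot: [0.023, 0.706, -0.025, 0.708]
ft_force: [0.6, -0.6, -3.0]
grip_width: 0.0271
```

Run:
```python
from h import *
im,d,P=cloud("side");o=robot.get_obs();print(o["position"],o["ft_force"],o["grip_width"])
h=cv2.cvtColor(im,cv2.COLOR_BGR2HSV);m=(h[...,0]>35)&(h[...,0]<95)&(h[...,1]<80)&(h[...,2]>110)&(d>0)&(P[...,1]>.26)&(P[...,1]<.52)&(P[...,2]>.004)&(P[...,2]<.16)
q=P[m];print(len(q),(np.quantile(q,.01,axis=0)+np.quantile(q,.99,axis=0))/2,np.quantile(q[:,2],[.02,.5,.98]))
for t in((.26,.11),(.69,.24)):
    g=(abs(P[...,0]-t[0])<.06)&(abs(P[...,1]-t[1])<.06)&(d>0)
g=(abs(P[...,0]-.40)<.03)&(abs(P[...,1]-.25)<.03)&(d>0);print("shelf near z",np.median(P[g][:,2]))
```

```text
[ 0.49063114  0.37998272 -0.01621637] [-1.14696379 -0.57576572  2.95135093] 0.027473085750510485
1139 [0.49043335 0.37440129 0.00955063] [0.008377   0.01152141 0.01419549]
shelf near z 0.002573585377551979
```

Request:
arm_command(plan=[[0,0,0,0,0,0,3],[0,0,0,0,0,0,4],[0,0,0,0,0,0,5.5],[0,0,0,0,0,0,5.5],[-1,0,0,0,0,0,6],[-3,0,0,0,0,0,6],[-5,0,0,0,0,0,6],[-5,0,0,0,0,0,6],[-4,0,0,0,0,0,6],[0,0,0,0,0,0,6]])

```text
time: 12.38
position: [0.4915, 0.3813, 0.1716]
tool_rot: [0.023, 0.704, -0.024, 0.709]
ft_force: [0.1, 0.5, 0.4]
grip_width: 0.0599
```

Run:
```python
from h import *
im,d,P=cloud("side");o=robot.get_obs();print(o["position"],o["ft_force"],o["grip_width"])
h=cv2.cvtColor(im,cv2.COLOR_BGR2HSV);m=(h[...,0]>35)&(h[...,0]<95)&(h[...,1]<80)&(h[...,2]>110)&(d>0)&(P[...,1]>.26)&(P[...,1]<.52)&(P[...,2]>.004)&(P[...,2]<.16)
q=P[m];print(len(q),(np.quantile(q,.01,axis=0)+np.quantile(q,.99,axis=0))/2,np.quantile(q[:,2],[.02,.5,.98]))
# bar axes
n=np.array([-.4997,.0412,.8652]);n/=np.linalg.norm(n);z=np.array([.9986,-.0486,0]);z-=n*(z@n);z/=np.linalg.norm(z)
M=np.stack([-n,np.cross(z,-n),z],1);RT=R.from_matrix(M)
top=np.array([.583,-.231,.072])
# reported TCP = true tip +36mm along tool x ; true tip 60 mm above bar top
t=top+n*.075-n*.036
a=plan([.50,0.0,.20],R.from_quat(o["tool_rot"]),8,6);print();plan(t,RT,8,7,a);print(t)
```

```text
[0.49003132 0.38047496 0.16957978] [ 0.54088629 -0.71184333 -0.29900925] 0.05951678527984763
1284 [0.49052598 0.37669946 0.01128584] [0.00885746 0.01150365 0.01386594]
per row mm 47.727409531152134 deg 0.0
[-0.366, -4.738, 0.445, 0.0, 0.0, 0.0, 6.0]
[-0.366, -4.738, 0.445, 0.0, 0.0, 0.0, 6.0]
[-0.366, -4.738, 0.445, 0.0, 0.0, 0.0, 6.0]
[-0.366, -4.738, 0.445, 0.0, 0.0, 0.0, 6.0]
[-0.366, -4.738, 0.445, 0.0, 0.0, 0.0, 6.0]
[-0.366, -4.738, 0.445, 0.0, 0.0, 0.0, 6.0]
[-0.366, -4.738, 0.445, 0.0, 0.0, 0.0, 6.0]
[-0.366, -4.738, 0.445, 0.0, 0.0, 0.0, 6.0]

per row mm 32.00079235880849 deg 3.7372763395383566
[1.19, -2.804, 0.98, -0.003, -0.065, -0.001, 7.0]
[1.255, -2.805, 0.893, -0.003, -0.065, -0.001, 7.0]
[1.314, -2.806, 0.801, -0.003, -0.065, -0.001, 7.0]
[1.367, -2.806, 0.706, -0.003, -0.065, -0.001, 7.0]
[1.414, -2.806, 0.607, -0.003, -0.065, -0.001, 7.0]
[1.454, -2.805, 0.506, -0.003, -0.065, -0.001, 7.0]
[1.488, -2.805, 0.402, -0.003, -0.065, -0.001, 7.0]
[1.514, -2.803, 0.296, -0.003, -0.065, -0.001, 7.0]
[ 0.56351139 -0.22939317  0.10574333]
```

Request:
arm_command(plan=[[-0.4,-4.7,0.4,0,0,0,6],[-0.4,-4.7,0.4,0,0,0,6],[-0.4,-4.7,0.4,0,0,0,6],[-0.4,-4.7,0.4,0,0,0,6],[-0.4,-4.7,0.4,0,0,0,6],[-0.4,-4.7,0.4,0,0,0,6],[-0.4,-4.7,0.4,0,0,0,6],[-0.4,-4.7,0.4,0,0,0,6],[0,-2.8,1.0,0,-0.065,0,7],[0,-2.8,1,0,-0.065,0,7],[0,-2.8,1,0,-0.065,0,7],[0,-2.8,1,0,-0.065,0,7]])

```text
time: 13.92
position: [0.5169, -0.1239, 0.1897]
tool_rot: [0.018, 0.619, -0.026, 0.785]
ft_force: [-0.6, -0.2, 0.8]
grip_width: 0.0699
```

```bash
cat >> h.py <<'E'
n=np.array([-.4997,.0412,.8652]);n/=np.linalg.norm(n);_z=np.array([.9986,-.0486,0]);_z-=n*(_z@n);_z/=np.linalg.norm(_z)
RT=R.from_matrix(np.stack([-n,np.cross(_z,-n),_z],1)); top=np.array([.583,-.231,.072])
E
python3 - <<'E'
from h import *
plan(top+n*.06-n*.036,RT,9,7);print(robot.get_obs()["position"])
E
```

```text
per row mm 17.065306157103958 deg 1.8510245305582118
[1.208, -1.136, 0.404, -0.002, -0.032, -0.001, 7.0]
[1.222, -1.135, 0.363, -0.002, -0.032, -0.001, 7.0]
[1.234, -1.134, 0.321, -0.002, -0.032, -0.001, 7.0]
[1.245, -1.134, 0.278, -0.002, -0.032, -0.001, 7.0]
[1.254, -1.133, 0.236, -0.002, -0.032, -0.001, 7.0]
[1.263, -1.132, 0.193, -0.002, -0.032, -0.001, 7.0]
[1.269, -1.131, 0.149, -0.002, -0.032, -0.001, 7.0]
[1.275, -1.13, 0.106, -0.002, -0.032, -0.001, 7.0]
[1.279, -1.128, 0.062, -0.002, -0.032, -0.001, 7.0]
[ 0.51686151 -0.12391171  0.18972061]
```

Request:
arm_command(plan=[[0.6,-1.4,0.5,0,-0.04,0,7],[0.6,-1.4,0.4,0,-0.04,0,7],[0.6,-1.4,0.4,0,-0.04,0,7],[0.6,-1.4,0.3,0,-0.04,0,7],[0.6,-1.3,0.2,0,-0.04,0,7],[0.6,-1.3,0.2,0,-0.04,0,7],[0.6,-1.0,0.1,0,-0.03,0,7],[0,0,0,0,0,0,7],[0,0,0,0,0,0,7]])

```text
time: 15.05
position: [0.5345, -0.2162, 0.1419]
tool_rot: [0.024, 0.515, -0.026, 0.856]
ft_force: [0.0, 0.2, 0.2]
grip_width: 0.0699
```

```bash
sed -i 's/o\["grip_width"\].round(4)/o["grip_width"]/' h.py
python3 - <<'E'
from h import *
im,P=tips();cv2.imwrite("pics/s4.png",im)
o=robot.get_obs();M=R.from_quat(o["tool_rot"])
print("bar top in tool",M.inv().apply(top-o["position"]).round(4),"rot err",(M.inv()*RT).as_rotvec().round(3))
E
```

```text
-1 288 tip x (tool) mm [-44.2 -39.7 -36.7] y [-0.012 -0.01   0.004]
1 204 tip x (tool) mm [-44.4 -39.2 -37.7] y [-0.012 -0.011 -0.007]
[ 0.5346 -0.2162  0.142 ] [ 0.2  0.9 -0.1] 0.06991239493861479
bar top in tool [ 0.0848 -0.0124  0.0108] rot err [-0.034 -0.038 -0.019]
```

View pics/s4.png

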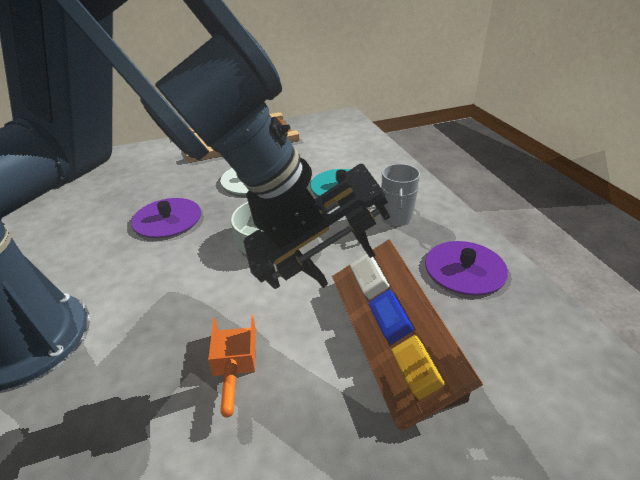

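The side view shows the gripper tilted, with fingertips at (320,280) and (370,250) and the blue bar at (391,315). The offset stays 36 mm along the tool axis. Aligning next.

Request:
arm_command(plan=[[0.5,-0.4,0.3,-0.012,-0.015,-0.01,7],[0.5,-0.4,0.3,-0.012,-0.015,-0.01,7],[0.5,-0.4,0.3,-0.01,-0.01,0,7],[1,0,0,0,0,0,7],[1,0,0,0,0,0,7],[1,0,0,0,0,0,7],[0,0,0,0,0,0,7],[0,0,0,0,0,0,7]])

```text
time: 16.1
position: [0.5665, -0.227, 0.1064]
tool_rot: [0.001, 0.498, -0.024, 0.867]
ft_force: [0.8, 0.1, 0.2]
grip_width: 0.07
```

```bash
cat > bar.py <<'E'
from h import *
im,P=tips()
o=robot.get_obs();M=R.from_quat(o["tool_rot"])
print("bar top in tool",M.inv().apply(top-o["position"]).round(4),"rot err",(M.inv()*RT).as_rotvec().round(3))
# bar seen now, in tool axes
h=cv2.cvtColor(im,cv2.COLOR_BGR2HSV);m=(h[...,0]>105)&(h[...,0]<128)&(h[...,1]>150)&(h[...,2]>60)
q=P[m];q=q[(abs(q-top).max(1)<.07)];q=(q-o["position"])@M.as_matrix()
print("bar now (tool)",len(q),np.quantile(q,[.02,.5,.98],axis=0).round(4).tolist())
E
python3 bar.py
```

```text
-1 266 tip x (tool) mm [-43.4 -38.9 -36.8] y [-0.012 -0.01   0.005]
1 179 tip x (tool) mm [-43.7 -39.7 -36.2] y [-0.012 -0.011 -0.008]
[ 0.5664 -0.2271  0.1065] [ 0.2 -0.8  0.5] 0.07024518152314485
bar top in tool [ 0.0382 -0.0025 -0.0029] rot err [ 0.006  0.003 -0.001]
bar now (tool) 1271 [[0.0357, -0.0434, -0.0243], [0.0379, -0.013, -0.0029], [0.0566, 0.0322, 0.0174]]
```

Request:
arm_command(plan=[[1,-0.2,-0.15,0,0,0,6.6],[1.2,-0.2,-0.15,0,0,0,6.6],[1.5,0,0,0,0,0,6.6],[1.5,0,0,0,0,0,6.6],[1.2,0,0,0,0,0,6.6],[0.7,0,0,0,0,0,6.6],[0,0,0,0,0,0,6.6],[0,0,0,0,0,0,6.6]])

```text
time: 17.15
position: [0.6006, -0.236, 0.0451]
tool_rot: [0.0, 0.497, -0.026, 0.868]
ft_force: [0.7, -0.2, -0.2]
grip_width: 0.0659
```

```bash
python3 bar.py
```

```text
-1 243 tip x (tool) mm [-13.5 -12.1 -11.1] y [-0.016 -0.01   0.006]
1 136 tip x (tool) mm [-42.1 -37.7 -12.1] y [-0.012 -0.011 -0.008]
[ 0.6006 -0.236   0.0451] [-0.3  0.4  0.1] 0.06606638591558384
bar top in tool [-0.0323  0.0035 -0.0017] rot err [0.006 0.007 0.004]
bar now (tool) 1327 [[-0.0348, -0.0377, -0.0237], [-0.0324, -0.0083, -0.0021], [-0.0121, 0.0382, 0.0186]]
```

Request:
arm_command(plan=[[0.7,0,-0.2,0,0,0,6.6],[0.7,0,0,0,0,0,6.6],[0.4,0,0,0,0,0,6.6],[0.2,0,0,0,0,0,6.6],[0,0,0,0,0,0,6.6]])

```text
time: 17.82
position: [0.6097, -0.2373, 0.0278]
tool_rot: [-0.0, 0.496, -0.026, 0.868]
ft_force: [0.9, 0.1, 0.8]
grip_width: 0.0663
```

Free of contact. Now gripping.

Request:
arm_command(plan=[[0,0,0,0,0,0,5],[0,0,0,0,0,0,4],[0,0,0,0,0,0,3.5],[0,0,0,0,0,0,3.5],[0,0,0,0,0,0,3.5],[0,0,0,0,0,0,3.5]], grip_force=30)

```text
time: 18.58
position: [0.6082, -0.2364, 0.0272]
tool_rot: [-0.0, 0.497, -0.026, 0.868]
ft_force: [-0.6, 0.5, -0.8]
grip_width: 0.0438
```

Run:
```python
from h import *
o=robot.get_obs();M=R.from_quat(o["tool_rot"]);print(o["position"],o["grip_width"],o["ft_force"])
print("bar top in tool",M.inv().apply(top-o["position"]).round(4))
up=np.array(o["position"])+n*.10
a=(up,M)
print(); b=plan([.56,-.10,.20],Rdown(),10,3.5,a);print();plan([.474,.114,.12],Rdown(),8,3.5,b)
```

```text
[ 0.60822388 -0.23642163  0.0271917 ] 0.04379118070111372 [-0.57909862  0.5026616  -0.77008995]
bar top in tool [-0.0516  0.0031  0.0008]

per row mm 15.79626334250768 deg 3.048110033451086
[-0.795, 1.299, 0.418, 0.001, 0.053, 0.002, 3.5]
[-0.813, 1.302, 0.374, 0.001, 0.053, 0.002, 3.5]
[-0.828, 1.304, 0.329, 0.001, 0.053, 0.002, 3.5]
[-0.841, 1.307, 0.283, 0.001, 0.053, 0.002, 3.5]
[-0.852, 1.309, 0.237, 0.001, 0.053, 0.002, 3.5]
[-0.86, 1.311, 0.19, 0.001, 0.053, 0.002, 3.5]
[-0.866, 1.314, 0.143, 0.001, 0.053, 0.002, 3.5]
[-0.869, 1.316, 0.095, 0.001, 0.053, 0.002, 3.5]
[-0.869, 1.318, 0.048, 0.001, 0.053, 0.002, 3.5]
[-0.867, 1.32, 0.0, 0.001, 0.053, 0.002, 3.5]

per row mm 30.514340890800845 deg 0.0
[1.0, 2.619, -1.205, 0.0, 0.0, 0.0, 3.5]
[1.0, 2.619, -1.205, 0.0, 0.0, 0.0, 3.5]
[1.0, 2.619, -1.205, 0.0, 0.0, 0.0, 3.5]
[1.0, 2.619, -1.205, 0.0, 0.0, 0.0, 3.5]
[1.0, 2.619, -1.205, 0.0, 0.0, 0.0, 3.5]
[1.0, 2.619, -1.205, 0.0, 0.0, 0.0, 3.5]
[1.0, 2.619, -1.205, 0.0, 0.0, 0.0, 3.5]
[1.0, 2.619, -1.205, 0.0, 0.0, 0.0, 3.5]
```

Request:
arm_command(plan=[[-0.5,0,0,0,0,0,3.5],[-1,0,0,0,0,0,3.5],[-1.5,0,0,0,0,0,3.5],[-2,0,0,0,0,0,3.5],[-2.5,0,0,0,0,0,3.5],[-2.5,0,0,0,0,0,3.5],[-1.5,0.5,0.4,0,0.03,0,3.5],[-0.9,1.3,0.4,0,0.053,0,3.5],[-0.9,1.3,0.4,0,0.053,0,3.5],[-0.9,1.3,0.3,0,0.053,0,3.5],[-0.9,1.3,0.3,0,0.053,0,3.5],[-0.9,1.3,0.2,0,0.053,0,3.5]])

```text
time: 20.08
position: [0.5486, -0.1589, 0.1811]
tool_rot: [0.006, 0.624, -0.029, 0.781]
ft_force: [0.8, 0.1, -1.7]
grip_width: 0.0442
```

Run:
```python
from h import *
b=plan([.474,.114,.13],Rdown(),11,3.5);o=robot.get_obs();print(o["position"],o["grip_width"],o["ft_force"])
```

```text
per row mm 26.136989841522386 deg 1.1716658703167009
[0.21, 2.454, -0.873, 0.0, 0.02, 0.002, 3.5]
[0.234, 2.454, -0.869, 0.0, 0.02, 0.002, 3.5]
[0.258, 2.453, -0.864, 0.0, 0.02, 0.002, 3.5]
[0.281, 2.453, -0.859, 0.0, 0.02, 0.002, 3.5]
[0.305, 2.452, -0.853, 0.0, 0.02, 0.002, 3.5]
[0.328, 2.451, -0.846, 0.0, 0.02, 0.002, 3.5]
[0.351, 2.45, -0.84, 0.0, 0.02, 0.002, 3.5]
[0.374, 2.449, -0.832, 0.0, 0.02, 0.002, 3.5]
[0.397, 2.448, -0.825, 0.0, 0.02, 0.002, 3.5]
[0.419, 2.447, -0.816, 0.0, 0.02, 0.002, 3.5]
[0.442, 2.446, -0.808, 0.0, 0.02, 0.002, 3.5]
[ 0.54856501 -0.15893303  0.18106692] 0.04423143422567443 [ 0.82810887  0.11002877 -1.70944125]
```

Request:
arm_command(plan=[[0.2,2.4,-0.9,0,0.03,0,3.5],[0.2,2.4,-0.9,0,0.03,0,3.5],[0.2,2.4,-0.9,0,0.03,0,3.5],[0.3,2.4,-0.9,0,0.03,0,3.5],[0.3,2.4,-0.8,0,0.03,0,3.5],[0.3,2.4,-0.8,0,0.03,0,3.5],[0.3,2.4,-0.8,0,0.02,0,3.5],[0.4,2.4,-0.8,0,0.01,0,3.5],[0.4,2.4,-0.8,0,0,0,3.5],[0.4,2.0,-0.8,0,0,0,3.5],[0,0.5,0,0,0,0,3.5],[0,0,0,0,0,0,3.5]])

```text
time: 21.58
position: [0.4778, 0.0911, 0.1397]
tool_rot: [0.008, 0.703, -0.031, 0.71]
ft_force: [0.6, -0.4, -0.6]
grip_width: 0.0438
```

```bash
cat > pot.py <<'E'
from h import *
im,d,P=cloud("side");o=robot.get_obs();M=R.from_quat(o["tool_rot"]);print(o["position"],o["grip_width"],o["ft_force"])
h=cv2.cvtColor(im,cv2.COLOR_BGR2HSV);m=(h[...,0]>105)&(h[...,0]<128)&(h[...,1]>150)&(h[...,2]>50)&(d>0)
q=P[m&(abs(P[...,1]-.115)<.09)&(abs(P[...,0]-.475)<.09)]
print("bar",len(q),np.quantile(q,[.02,.5,.98],axis=0).round(4).tolist())
# facing side: normal/tilt
print("rot err to level",(M.inv()*Rdown()).as_rotvec().round(3), "to centre (tool)",M.inv().apply(np.array([.474,.114,o["position"][2]])-o["position"]).round(4))
g=(h[...,0]>35)&(h[...,0]<95)&(h[...,1]<80)&(h[...,2]>90)&(d>0)&(abs(P[...,2]-.061)<.004)&(abs(P[...,1]-.115)<.1)&(abs(P[...,0]-.475)<.1)
q=P[g];print("rim",len(q),(q.min(0)+q.max(0))/2,np.ptp(q,0))
E
python3 pot.py
```

```text
[0.47773348 0.09091706 0.1396242 ] 0.04416935264669953 [ 0.26847451 -0.36352887 -1.13351304]
bar 338 [[0.46, 0.0543, 0.168], [0.4829, 0.0963, 0.1917], [0.4986, 0.1311, 0.1939]]
rot err to level [-0.007  0.011  0.032] to centre (tool) [-0.0008  0.0228 -0.005 ]
rim 530 [0.47188764 0.11209504 0.06095757] [0.14853242 0.15206978 0.00789275]
```

Run:
```python
from h import *
zt=np.array([.9988*np.cos(np.pi/6),-.0486*np.cos(np.pi/6),.5]);nt=np.array([-.5*.9988,.5*.0486,np.cos(np.pi/6)])
B=R.from_matrix(np.stack([-nt,np.cross(zt,-nt),zt],1))
G=R.from_quat(np.array([0,.497,-.026,.868])/np.linalg.norm([0,.497,-.026,.868]))
o=robot.get_obs();M=R.from_quat(o["tool_rot"]);rel=G.inv()*B
print("bar in grip",rel.as_rotvec().round(4));T=Rdown()*rel.inv();print("needed turn",(M.inv()*T).as_rotvec().round(4))
plan([.473,.111,.11],T,4,3.5)
```

```text
bar in grip [0.016  0.0078 0.0205]
needed turn [-0.0229  0.0029  0.012 ]
per row mm 9.025392444264886 deg 0.37281562556986025
[0.723, 0.518, -0.154, -0.006, 0.001, 0.003, 3.5]
[0.724, 0.517, -0.151, -0.006, 0.001, 0.003, 3.5]
[0.726, 0.516, -0.147, -0.006, 0.001, 0.003, 3.5]
[0.727, 0.514, -0.144, -0.006, 0.001, 0.003, 3.5]
```

Request:
arm_command(plan=[[0.7,0.5,-0.15,-0.006,0,0.003,3.5],[0.7,0.5,-0.15,-0.006,0.002,0.003,3.5],[0.7,0.5,-0.15,-0.006,0,0.003,3.5],[0.7,0.5,-0.15,-0.006,0,0.003,3.5],[0,0,0,0,0,0,3.5],[0,0,0,0,0,0,3.5]])

```text
time: 22.38
position: [0.4733, 0.11, 0.1087]
tool_rot: [0.004, 0.704, -0.019, 0.71]
ft_force: [1.2, -0.9, -1.3]
grip_width: 0.0437
```

```bash
cat >> pot.py <<'E'
T=Rdown()*R.from_rotvec([.016,.0078,.0205]).inv();print("needed turn",(M.inv()*T).as_rotvec().round(4))
i=cv2.resize(im[130:280,190:390],(800,600));cv2.imwrite(f"pics/p{int(o['time']*100)}.png",i)
E
python3 pot.py; ls pics
```

```text
[0.47321997 0.11000248 0.10876726] 0.044347609272854645 [ 0.56558838  0.35198545 -1.31781742]
bar 346 [[0.4546, 0.0731, 0.1386], [0.4785, 0.1122, 0.161], [0.4946, 0.1502, 0.163]]
rot err to level [0.016 0.008 0.02 ] to centre (tool) [-0.0001  0.004   0.0006]
rim 495 [0.47186325 0.11302692 0.06070162] [0.1477545  0.14899131 0.00733904]
needed turn [ 0.0001  0.0004 -0.0004]
crop1.png
p2242.png
s1.png
s2.png
s3.png
s4.png
side0.png
top0.png
```

Request:
arm_command(plan=[[1.5,0,0,0,0,0,3.5],[2,0,0,0,0,0,3.5],[2,0,0,0,0,0,3.5],[2,0,0,0,0,0,3.5],[1.5,0,0,0,0,0,3.5],[1.0,0,0,0,0,0,3.5],[0.5,0,0,0,0,0,3.5],[0,0,0,0,0,0,3.5]])

```text
time: 23.42
position: [0.4797, 0.1073, 0.0036]
tool_rot: [0.005, 0.701, -0.019, 0.713]
ft_force: [0.1, 0.8, -1.8]
grip_width: 0.0437
```

```bash
python3 pot.py
```

```text
[0.47990516 0.10735346 0.00379454] 0.043692881860732107 [ 0.44326936 -0.26356671 -1.54022973]
bar 433 [[0.4598, 0.0708, 0.046], [0.4807, 0.1038, 0.0559], [0.5007, 0.1474, 0.0584]]
rot err to level [0.016 0.019 0.02 ] to centre (tool) [-0.0002  0.0064 -0.0061]
rim 382 [0.47156819 0.11452621 0.06076098] [0.14808511 0.15280981 0.00742757]
needed turn [-0.0005  0.0114 -0.0006]
```

Request:
arm_command(plan=[[0.3,0.25,-0.25,0,0.006,0,3.5],[0.4,0.25,-0.25,0,0.005,0,3.5],[0.3,0,0,0,0,0,3.5],[0.2,0,0,0,0,0,3.5],[0,0,0,0,0,0,3.5],[0.1,0,0,0,0,0,3.5],[0,0,0,0,0,0,3.5]])

```text
time: 24.35
position: [0.4758, 0.1127, -0.0092]
tool_rot: [0.005, 0.704, -0.019, 0.71]
ft_force: [-0.3, 1.2, -0.3]
grip_width: 0.0439
```

Request:
arm_command(plan=[[0.1,0,0,0,0,0,3.5],[0,0,0,0,0,0,3.5],[0.1,0,0,0,0,0,3.5],[0,0,0,0,0,0,3.5]])

```text
time: 24.85
position: [0.4759, 0.1126, -0.0112]
tool_rot: [0.005, 0.704, -0.019, 0.71]
ft_force: [0.4, -0.1, -1.1]
grip_width: 0.0441
```

Request:
arm_command(plan=[[0.1,0,0,0,0,0,3.5],[0,0,0,0,0,0,3.5],[0.1,0,0,0,0,0,3.5],[0,0,0,0,0,0,3.5]])

```text
time: 25.35
position: [0.4761, 0.1124, -0.0118]
tool_rot: [0.005, 0.703, -0.019, 0.711]
ft_force: [-0.5, 1.1, 0.7]
grip_width: 0.0438
```

```bash
python3 pot.py
```

```text
[ 0.47609645  0.11241905 -0.01192248] 0.04373276501201086 [-0.32744199 -0.69787537  2.15328858]
bar 353 [[0.4571, 0.0784, 0.0383], [0.4785, 0.1172, 0.0408], [0.4969, 0.1526, 0.0429]]
rot err to level [0.015 0.011 0.02 ] to centre (tool) [-0.0001  0.0015 -0.0021]
rim 370 [0.47168823 0.11263756 0.06079672] [0.14739759 0.14801816 0.00755468]
needed turn [-0.0005  0.0034 -0.0006]
```

The bar is on the pot floor: descent stopped at the predicted height and its top is at 0.041, with 0.040 expected. Releasing gently.

Request:
arm_command(plan=[[0,0,0,0,0,0,4.8],[0,0,0,0,0,0,5.5],[0,0,0,0,0,0,6],[0,0,0,0,0,0,6],[-1,0,0,0,0,0,6],[-2,0,0,0,0,0,6],[-4,0,0,0,0,0,6],[-5,0,0,0,0,0,6],[-5,0,0,0,0,0,6],[-4,0,0,0,0,0,6]])

```text
time: 26.65
position: [0.4716, 0.1168, 0.2034]
tool_rot: [0.005, 0.706, -0.019, 0.708]
ft_force: [1.4, -0.3, -0.7]
grip_width: 0.0602
```

Request:
arm_command(plan=[[0,-3,-1,0,0,0,6],[0,-5,0,0,0,0,6],[0,-5,0,0,0,0,6],[0,-5,0,0,0,0,6],[0,-5,0,0,0,0,6],[0,-4,0,0,0,0,6],[0,0,0,0,0,0,6],[0,0,0,0,0,0,6]])

```text
time: 27.65
position: [0.4544, -0.1589, 0.219]
tool_rot: [0.003, 0.699, -0.019, 0.715]
ft_force: [-0.4, -0.3, -0.1]
grip_width: 0.0599
```

```bash
python3 pot.py
python3 - <<'E'
from h import *
a,_=optics.camera("top");b,_=optics.camera("side")
cv2.imwrite("pics/end.png",np.hstack([cv2.resize(a,(400,300)),cv2.resize(b,(400,300))]))
cv2.imwrite("pics/end2.png",np.vstack([np.hstack([cv2.resize(a[120:420,60:360],(400,400)),cv2.resize(b[120:320,180:380],(400,400))])]))
E
```

```text
[ 0.45467557 -0.15889888  0.21911774] 0.0601977324487629 [ 0.16931616  0.01705322 -0.2193019 ]
bar 391 [[0.4551, 0.0793, 0.0377], [0.4755, 0.1107, 0.0405], [0.4971, 0.1511, 0.0425]]
rot err to level [0.019 0.023 0.022] to centre (tool) [-0.0058  0.2733  0.0112]
rim 504 [0.4717773  0.1130134  0.06099867] [0.14772215 0.15108507 0.00798964]
needed turn [0.003  0.0155 0.0015]
```

View pics/end2.png

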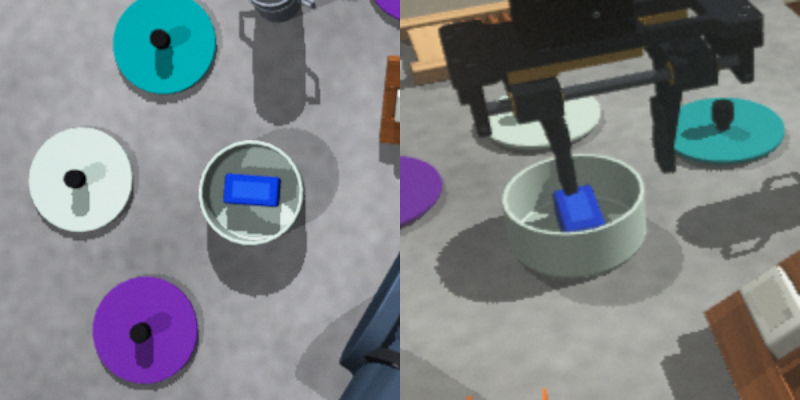

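View pics/end.png

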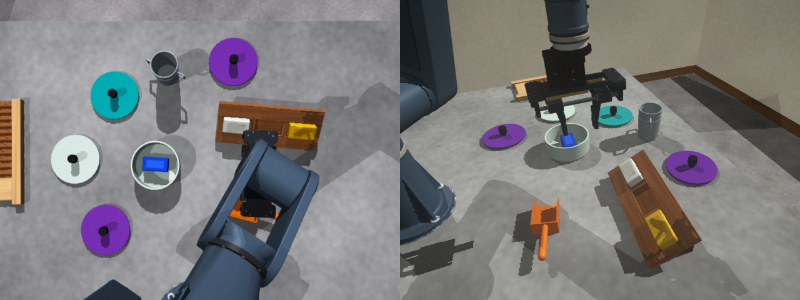

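The final views show the bar flat in the pot (end2 crop, 251,190). The lid stands knob up on the shelf, clear of the neighbouring lids (80,180). The other things are where they were, and the arm is clear of everything.

```bash
python3 -c "
from h import *
print(workorder.hand_in())"
```

```text
the job is handed in; nothing more can be done
None
```

The job is done and handed in at about 28 s. The pale green lid stands flat, knob up, on the shelf at about (0.49, 0.38). The blue bar lies on its broad face on the pot floor, and the pot is open.

- **Last checks:** The bar's top measures z ≈ 0.0405 m, against 0.040 expected for lying flat. The lid flange is level at about 0.0115 m, against 0.011 expected. In the final pictures the white and yellow bars, mugs, scoop and other lids look unmoved, and the gripper touches nothing.
- **What disagreed:** The reported TCP lay about 36 mm beyond the real fingertips along the tool axis. Because of this the first close on the knob shut on air above it, without contact. I measured the offset with the side camera and corrected for it from then on.
- **Set-down contact:** The force reading showed no clear rise at either set-down. I judged contact by the tool stopping at the predicted height and by the depth images.

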